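# Let the tray out of the stone box with the release key

## Robot

A 6-joint arm with a two-finger parallel gripper is mounted at the origin on a cart in front of the work surface, level with it; the furniture and walls round the work are solid. World frame = base frame: x ahead of the robot, y to its left, z up, the work surface at z = 0. Lengths are in mm, angles in degrees, forces in N, time in s.
With the tool pointing down it reaches from about 350 to 850 mm from the base axis. Payload 8.1 kg.
Tool frame: the origin (TCP) lies where the fingers leave the gripper's body, on its centre line; the fingertips stand 73 mm ahead of it and the grasp point (between the pads) lies 54 mm ahead of it; z points along the fingers, y is the line along which they close (so a half turn about z gives the same grasp; the last joint's range is limited). The gripper opens to 85 mm and grips with 20 to 120 N. Pads are 22 mm wide; open, the fingers measure 114 mm over their backs; the gripper's body (76 mm by 85 mm) begins 54 mm behind the grasp point. The pads swing forward as they close: fully open they stand 13 mm farther back than shut.
Start: joints at [-74.851, 7.471, 85.268, -0, 87.261, -4.893], TCP at [205.646, -563.663, 303.892] pointing down, gripper open.
Joint ranges: [-169.43, 169.43], [-51.17, 129.36], [1.28, 143.12], [-76.62, 256.62], [0, 156.53], [-152.29, 152.29]. Speed limits (degrees/s): [136.94, 136.94, 159.86, 180, 180, 180].

## Interface

Orientations are given as [roll, pitch, yaw] about the fixed x, y, z axes, in that order (R = Rz(yaw) Ry(pitch) Rx(roll)).
In Python, from bench import sense, optics, r gives the robot as it stands.
- The arm moves only by the tool servo_tool, never from a script. Its argument "plan" is a list that holds one entry, the list of rows, each a list of 5 numbers: the shift along the world's x, y, z in m, then the turn about the world's z in degrees, then the finger opening in m, from 0 to 0.0854. A call has 1 to 10 rows; each row shifts and turns the commanded pose from where the row before left it; what a row does not reach is not made up. A row lasts 1/10 s, in which the tool goes at most 50 mm and 8.59 degrees, less where a joint would pass 70% of its speed; a pose out of reach is approached as far as the arm can. A call is refused whole if a number of a shift passes 0.05 or a number of a turn 8.59, either way. A call with a gripper value outside its range is refused whole. The fingers move at their own pace and stop on an object; "force" is the grip in N (left out, the last holds). Time passes only in rows, so rows that do not move let the fingers close. It gives the time, the measured TCP pose, the force, the opening and the grip force at its end, in the units of the state.
- sense(): the state, without advancing time (a new reading comes with each control period).
- optics.snapshot(name): name is "side" or "top" or "wrist"; returns a dict with "frame" (480x640x3 uint8, blue, green, red), "fx", "fy", "cx", "cy" (pixels), "dist_coeffs" ([k1, k2, p1, p2, k3] as OpenCV has them; the pictures are not rectified), "cam_to_world" (4x4, takes a point from camera to world coordinates). Camera axes: x right, y down, z forward; pixel columns grow to the right and rows downward; lengths in mm; the calibration is good to about 2 mm. A picture is of the moment at which its call begins. There is no depth.
- r.hand_in(): hands the job in; it is judged then, once.
The state is a dict: "time": time; "joint_pos": joint angles; "qd": joint speeds; "joint_efforts": joint torques, N m; "tool_pos": TCP position; "tcp_rot": TCP orientation; "ft_force": force on the tool from outside, world axes, zero at the start; "wrist_torque": the same for the moment, N m; "finger_gap": finger opening in mm; "grip_force": force on a finger pad.
Only numpy, scipy, OpenCV 4.12 (cv2) and the standard library are available. Lean on these libraries where they do the work, as an engineer would, in place of code of your own. Each camera call takes 0.05 s, during which the arm holds its last target. There are 200 camera calls.

## Task

Take the tall release key out of the wooden stand and push it straight down through the slot in the top of the grey stone box, onto the hidden latch tab, until the box's tray has slid out at least 3 cm. Then let go and leave the key standing or leaning in the slot.

Things in the scene. Friction and masses are not known exactly. Their poses are not given: they have to be found in the camera images.
- key_grip (a point): Middle of the handle of the release key, a loose round steel rod 140 mm long, about 60 g, upright in an end hole of a wooden stand (50 x 110 x 46 mm high, 3 holes). Handle: top 44 mm, dark, ribbed, 14 mm thick; this point is on the axis, 118 mm above the tip. z points from tip to handle. Tallest rod there (top at 146 mm; the punch and pin vice reach 100 mm at most).
- key_tip (a point): Lower end of the release key, on its axis, 118 mm below key_grip while the key is upright; z points from tip to handle. The shank above it is 9 mm thick for 96 mm. In the stand it stands 40 mm deep in its hole, so the key must rise 40 mm to come free.
- slot (a point): Centre of the slot's mouth in the top of the stone box, a fixed grey steel box 110 (x) x 90 (y) x 85 mm high; x to its back, y to its left, z up; 12 mm behind the top's middle. The slot is a straight chute 21 mm along x, 28 mm along y. The latch tab fills it 40 mm below the mouth: it gives at about 6 N, goes down 15 mm to a hard stop and stays where pushed.
- tray (a joint): How far the shallow tray, low in the front of the stone box, is out (m): 0 shut and flush, 0.045 fully out towards the robot. It is linked to the latch tab and comes out 3 mm for each mm the tab is pushed down, and stays there. It has no handle.
Not all that is in view belongs to the job. Of the things shaped like the part that bears slot, the grey one is meant.

How it is judged:
By the outcome, as a careful person would: the job done as asked, in the order asked, and still so for the second after the job is handed in, with the robot touching nothing.
It also fails if it takes over 43 s, if anything falls off the work surface, if the arm or the gripper's body presses on something with over 40 N, if the wrist force passes 120 N, or if a joint passes its speed limit or range.

## Working session

There is one attempt and no reset: what is moved stays moved. The work goes in short steps, Python scripts to look and compute and a tool call to move; the robot and the scene stay as the last step left them, time stands still between calls to the robot, and variables do not carry over. Pictures are saved under pics/ and viewed, at most 10 in all, crops included, and the job is handed in when it is done.

Besides the shell and the picture viewer there is one more tool, called after "Call:" as name(argument=value, ...) on one line, values as JSON. servo_tool: Moves the arm, as the interface text tells. Its arguments: {"type":"object","properties":{"plan":{"type":"array"},"force":{"type":"number"}},"required":["plan"]}

```bash
mkdir -p pics
cat > h.py <<'E'
import numpy as np, cv2
from bench import sense, optics, r
def snap(n,f):
    s=optics.snapshot(n); cv2.imwrite('pics/'+f+'.png',s['frame'])
    np.save('pics/'+f+'.npy',{k:s[k] for k in s if k!='frame'},allow_pickle=True); return s
def load(f): return np.load('pics/'+f+'.npy',allow_pickle=True).item()
def ray(s,u,v):
    K=np.array([[s['fx'],0,s['cx']],[0,s['fy'],s['cy']],[0,0,1.]])
    p=cv2.undistortPoints(np.array([[[u,v]]],float),K,np.array(s['dist_coeffs'],float))[0,0]
    T=np.array(s['cam_to_world']); return T[:3,3],T[:3,:3]@np.array([p[0],p[1],1])
def atz(s,u,v,z):
    o,d=ray(s,u,v); return o+d*(z-o[2])/d[2]
def proj(s,P):
    K=np.array([[s['fx'],0,s['cx']],[0,s['fy'],s['cy']],[0,0,1.]])
    T=np.linalg.inv(np.array(s['cam_to_world']))
    return cv2.projectPoints(np.array(P,float).reshape(-1,1,3),cv2.Rodrigues(T[:3,:3])[0],T[:3,3],K,np.array(s['dist_coeffs'],float))[0][:,0]
E
python3 -c "
from h import *
for n in ['side','top']:
    s=snap(n,n+'0'); print(np.round(s['cam_to_world'],2))
print(sense())"
```

```text
[[-7.9000e-01 -3.9000e-01  4.6000e-01 -1.6030e+01]
 [-6.1000e-01  5.1000e-01 -6.1000e-01  8.8257e+02]
 [ 0.0000e+00 -7.7000e-01 -6.4000e-01  8.6864e+02]
 [ 0.0000e+00  0.0000e+00  0.0000e+00  1.0000e+00]]
[[-1.00000e-01 -9.70000e-01  2.00000e-01  2.82470e+02]
 [-1.00000e+00  9.00000e-02 -2.00000e-02  1.44780e+02]
 [-0.00000e+00 -2.10000e-01 -9.80000e-01  1.31346e+03]
 [ 0.00000e+00  0.00000e+00  0.00000e+00  1.00000e+00]]
{'time': 0.1, 'joint_pos': array([-7.48531683e+01,  7.51190153e+00,  8.53235961e+01, -3.45825832e-03,
        8.72621033e+01, -4.89237977e+00]), 'qd': array([ 0.00710801,  0.02392671, -0.13952979,  0.09009003, -0.04634583,
        0.02748429]), 'joint_efforts': array([ 5.11735871e-04, -5.70951712e+01, -5.01942980e+01, -2.06119007e-04,
        8.17512337e-03,  7.39733787e-05]), 'tool_pos': array([ 205.50906867, -563.30193866,  302.93221846]), 'tcp_rot': array([-1.79902460e+02, -4.88239593e-03,  2.00393754e+01]), 'ft_force': array([0.52548459, 0.77859537, 0.31323754]), 'wrist_torque': array([ 0.02210107, -0.03669357,  0.02243815]), 'grip_force': 0.0, 'finger_gap': 85.31736858988687}
```

View pics/top0.png

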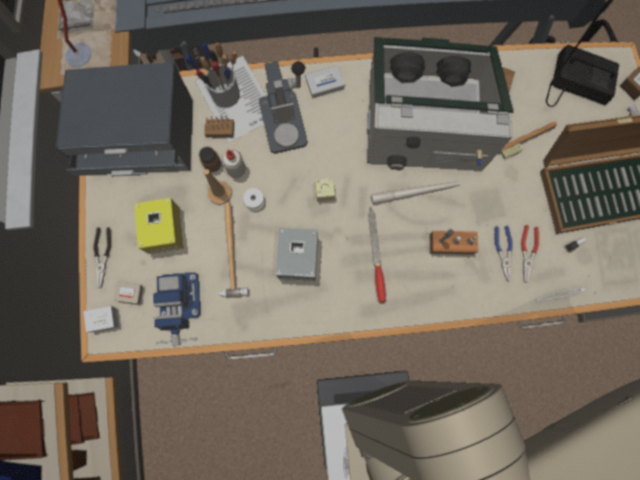

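View pics/side0.png

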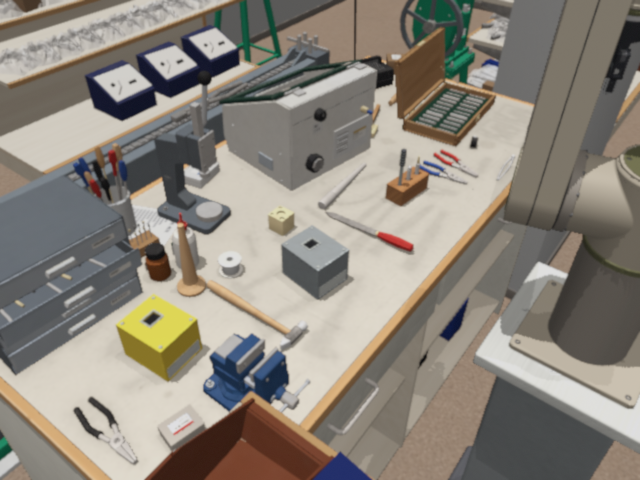

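Top view: the grey box has its slot near (297,247) and the wooden stand is near (455,242). Side view: the box is near (315,260) and the tall key near (402,160). I'll enlarge these.

```bash
python3 -c "
import cv2,numpy as np
t=cv2.imread('pics/top0.png');s=cv2.imread('pics/side0.png')
f=lambda i,x,y,w,h:cv2.resize(i[y:y+h,x:x+w],(400,300),interpolation=cv2.INTER_CUBIC)
a=np.vstack([np.hstack([f(t,420,215,80,60),f(t,258,215,80,60)]),np.hstack([f(s,370,145,80,60),f(s,275,225,80,60)])])
cv2.imwrite('pics/c0.png',a)"
```

```text
(no output)
```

View pics/c0.png

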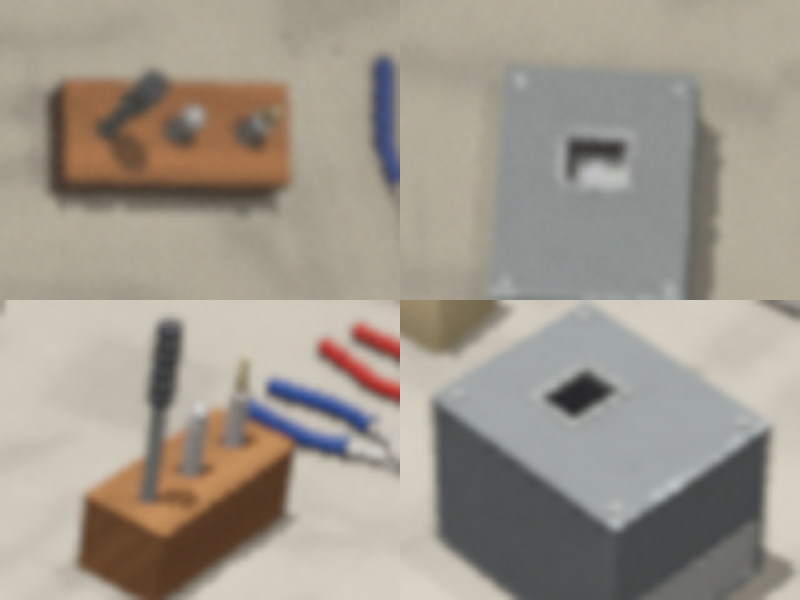

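```bash
python3 -c "
from h import *
np.set_printoptions(precision=1,suppress=True)
t=load('top0');s=load('side0')
def tri(a,b):
    o1,d1=ray(t,*a);o2,d2=ray(s,*b)
    A=np.vstack([np.eye(3)-np.outer(d,d)/(d@d) for d in(d1,d2)]);B=np.concatenate([(np.eye(3)-np.outer(d,d)/(d@d))@o for o,d in((o1,d1),(o2,d2))])
    return np.linalg.lstsq(A,B,rcond=None)[0]
T=lambda u,v:(420+u/5,215+v/5); B=lambda u,v:(258+(u-400)/5,215+v/5)
S=lambda u,v:(370+u/5,145+(v-300)/5);C=lambda u,v:(275+(u-400)/5,225+(v-300)/5)
print('keytop',tri(T(157,80),S(169,325)),'base',tri(T(105,130),S(150,495)))
print('keytop z146',atz(t,*T(157,80),146),atz(s,*S(169,325),146),'base z46',atz(t,*T(105,130),46),atz(s,*S(150,495),46))
print('slot',tri(B(598,162),C(580,394)),atz(t,*B(598,162),85),atz(s,*C(580,394),85))
print('box corners',[atz(t,*B(*p),85) for p in((507,65),(697,75))],[atz(s,*C(*p),85) for p in((585,303),(437,402),(615,530),(770,430))])
print('stand',[atz(t,*T(*p),46) for p in((63,80),(290,85))],[atz(s,*S(*p),46) for p in((87,495),(165,537),(295,447),(215,408))])
"
```

```text
keytop [ 512.3 -169.4  143.1] base [ 509.  -165.9   48.1]
keytop z146 [ 512.3 -168.3  146. ] [ 509.4 -165.3  146. ] base z46 [ 510.  -166.1   46. ] [ 509.6 -168.8   46. ]
slot [520.7 178.   84.8] [520.4 177.9  85. ] [520.9 178.3  85. ]
box corners [array([570.4, 216.1,  85. ]), array([557. , 128.3,  85. ])] [array([555.2, 130.1,  85. ]), array([564.5, 218.5,  85. ]), array([460.9, 233.8,  85. ]), array([446. , 148.3,  85. ])]
stand [array([ 536.5, -149.1,   46. ]), array([ 523.2, -260.5,   46. ])] [array([ 534.2, -149.7,   46. ]), array([ 485.8, -142.9,   46. ]), array([ 473.2, -249.5,   46. ]), array([ 522.7, -255.7,   46. ])]
```

The key axis is at about (510, -167) and the slot at (520.7, 178, 85). I'll move above the key.

Call:
servo_tool(plan=[[[0.03,0.039,0,0,0.0854],[0.03,0.04,0,0,0.0854],[0.031,0.04,0,0,0.0854],[0.031,0.04,0,0,0.0854],[0.031,0.04,0,0,0.0854],[0.031,0.04,0,0,0.0854],[0.031,0.04,0,0,0.0854],[0.03,0.04,0,0,0.0854],[0.03,0.04,0,0,0.0854],[0.03,0.038,0,0,0.0854]]])

```text
time: 1.1
tool_pos: [509.5, -166.9, 303.6]
tcp_rot: [-180.0, 0.0, 20.1]
ft_force: [0.9, 0.2, 0.4]
finger_gap: 85.4
grip_force: 0.0
```

Call:
servo_tool(plan=[[[0,0,0,0,0.0854],[0,0,0,0,0.0854],[0,0,0,0,0.0854]]])

```text
time: 1.4
tool_pos: [508.3, -169.5, 303.5]
tcp_rot: [-180.0, 0.1, 20.0]
ft_force: [-0.3, -0.0, 0.4]
finger_gap: 85.4
grip_force: 0.0
```

```bash
python3 -c "
from h import *
w=snap('wrist','w1');S=sense();print(S['time'],S['tool_pos'],S['tcp_rot'],S['qd']);print(w['cam_to_world'])
print(proj(w,[[510.5,-167,146],[510,-167,46]]))"
```

```text
1.45 [ 508.16958286 -169.98264484  303.60714501] [-1.79991721e+02  3.85479428e-02  1.99669709e+01] [-0.71884488 -0.31058687  0.03578063  0.17136457 -0.03153062  0.15680018]
[[ 3.43459723e-01 -9.03833139e-01 -2.55188315e-01  5.72003456e+02]
 [-9.39167374e-01 -3.30465715e-01 -9.35791346e-02 -1.45948283e+02]
 [ 2.48933930e-04  2.71805203e-01 -9.62352259e-01  3.74070947e+02]
 [ 0.00000000e+00  0.00000000e+00  0.00000000e+00  1.00000000e+00]]
[[314.58593162 237.27187234]
 [315.03831559 204.90203207]]
```

View pics/w1.png

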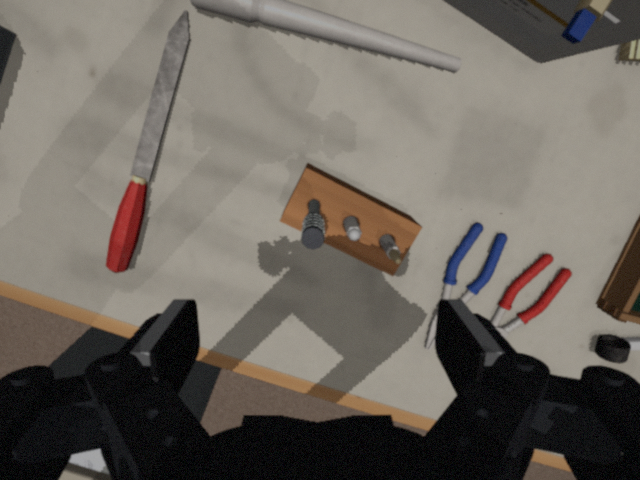

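The wrist view shows the key's top at (313,237) and its base at (314,204), which matches my prediction. I'll descend with a small correction.

Call:
servo_tool(plan=[[[0.002,0.003,-0.02,0,0.0854],[0,0,-0.02,0,0.0854],[0,0,-0.02,0,0.0854],[0,0,-0.01,0,0.0854],[0,0,0,0,0.0854],[0,0,0,0,0.0854]]])

```text
time: 2.05
tool_pos: [510.8, -166.8, 234.6]
tcp_rot: [180.0, -0.0, 20.0]
ft_force: [-0.7, -0.3, 0.1]
finger_gap: 85.3
grip_force: 0.0
```

Call:
servo_tool(plan=[[[0,0,-0.015,0,0.0854],[0,0,-0.015,0,0.0854],[0,0,-0.015,0,0.0854],[0,0,-0.009,0,0.0854],[0,0,0,0,0.0854],[0,0,0,0,0.0854],[0,0,0,0,0.0854]]])

```text
time: 2.75
tool_pos: [511.2, -166.2, 180.6]
tcp_rot: [180.0, -0.0, 20.0]
ft_force: [-0.1, -0.5, -0.1]
finger_gap: 85.5
grip_force: 0.0
```

Call:
servo_tool(plan=[[[0,0,0,0,0],[0,0,0,0,0],[0,0,0,0,0],[0,0,0,0,0],[0,0,0,0,0],[0,0,0,0,0],[0,0,0,0,0],[0,0,0,0,0],[0,0,0,0,0],[0,0,0,0,0]]], force=50)

```text
time: 3.75
tool_pos: [510.9, -166.1, 180.0]
tcp_rot: [180.0, -0.0, 20.0]
ft_force: [-1.3, 0.9, 2.0]
finger_gap: 11.3
grip_force: 48.6
```

Call:
servo_tool(plan=[[[0,0,0.008,0,0],[0,0,0.015,0,0],[0,0,0.015,0,0],[0,0,0.015,0,0],[0,0,0.02,0,0],[0,0,0.02,0,0],[0,0,0.02,0,0],[0,0,0.015,0,0],[0,0,0,0,0],[0,0,0,0,0]]])

```text
time: 4.75
tool_pos: [510.9, -166.1, 308.1]
tcp_rot: [180.0, -0.0, 20.0]
ft_force: [-0.5, -0.8, -1.1]
finger_gap: 11.7
grip_force: 48.7
```

```bash
python3 -c "
from h import *
s=snap('side','s2');w=snap('wrist','w2');S=sense();print(S['tool_pos'],S['finger_gap'],S['grip_force'])
x,y,z=S['tool_pos']
for P in ([x,y,z-54],[x,y,z-175]): print(proj(s,[P]),proj(w,[P]))
u,v=map(int,proj(s,[[x,y,z-110]])[0]); f=s['frame'][v-60:v+60,u-50:u+50]
a=cv2.resize(f,(500,600),interpolation=2); cv2.imwrite('pics/c2.png',a);print(u-50,v-60)"
```

```text
[ 510.31980938 -165.85224671  306.59981886] 11.311228535672157 48.677369356155396
[[408.89219525 108.85463761]] [[317.35606539 327.04166746]]
[[402.91067377 154.97871481]] [[317.21911868 234.21253635]]
356 70
```

View pics/c2.png

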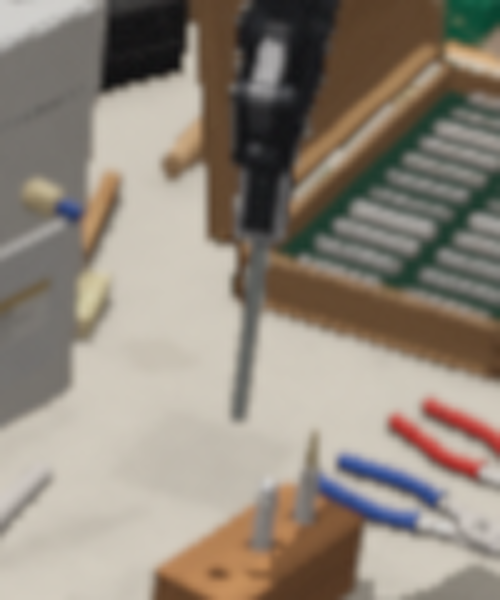

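View pics/w2.png

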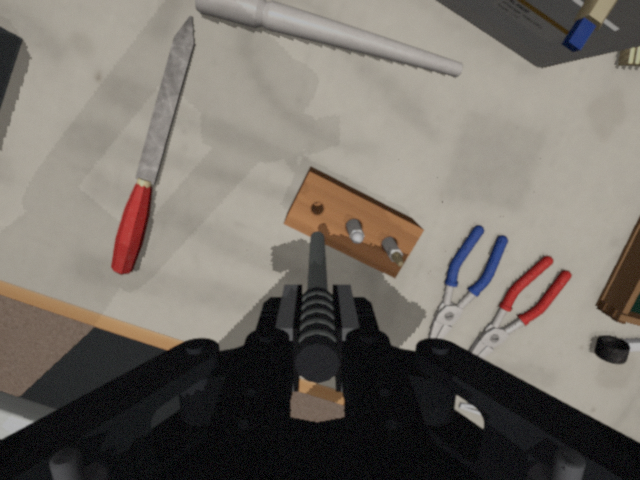

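The wrist view shows the tip at (317,236) and the side view has it at (403.6,153.6). Both fit an upright key, straight in the grip. I'll carry it over to the slot.

Call:
servo_tool(plan=[[[0.001,0.02,0,0,0],[0.001,0.034,0,0,0],[0.001,0.04,0,0,0],[0.001,0.04,0,0,0],[0.001,0.04,0,0,0],[0.001,0.04,0,0,0],[0.001,0.04,0,0,0],[0.001,0.04,0,0,0],[0.001,0.03,0,0,0],[0.001,0.02,0,0,0]]])

```text
time: 5.85
tool_pos: [519.9, 180.1, 306.3]
tcp_rot: [-180.0, 0.1, 20.1]
ft_force: [-0.1, -0.7, -0.4]
finger_gap: 11.8
grip_force: 48.8
```

Call:
servo_tool(plan=[[[0,0,0,0,0],[0,0,0,0,0],[0,0,0,0,0],[0,0,0,0,0]]])

```text
time: 6.25
tool_pos: [520.8, 176.9, 307.6]
tcp_rot: [180.0, 0.0, 20.0]
ft_force: [0.3, -0.1, -0.6]
finger_gap: 11.5
grip_force: 48.8
```

```bash
python3 -c "
from h import *
w=snap('wrist','w3');s=snap('side','s3');S=sense();print(S['tool_pos'],S['tcp_rot'])
x,y,z=S['tool_pos']
print(proj(w,[[x,y,z-174],[520.7,178,85],[x,y,85]]))
cv2.imwrite('pics/c3.png',cv2.resize(w['frame'][120:360,180:460],(700,600),interpolation=2))"
```

```text
[520.88439923 177.08449405 307.85297521] [1.79996679e+02 5.51656149e-03 1.99656866e+01]
[[316.94981255 234.61612862]
 [315.6787884  217.03496813]
 [316.90928266 217.21709475]]
```

View pics/c3.png

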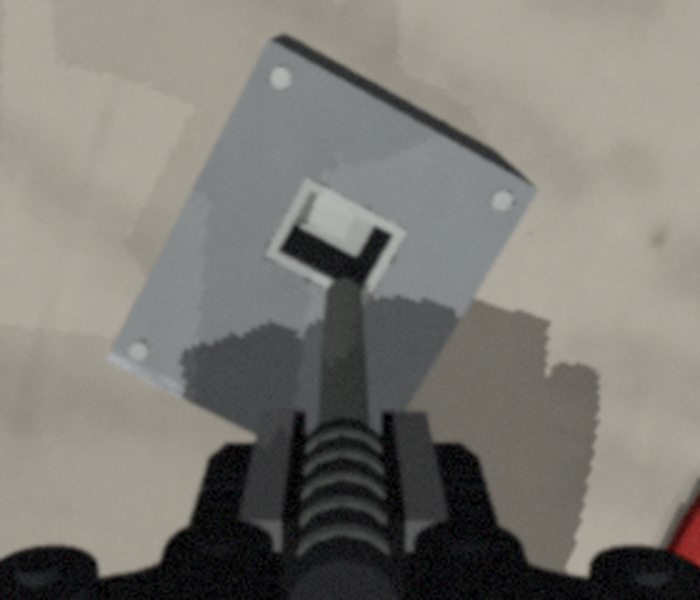

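The slot's centre in the crop is about (337,238), which is full-frame (314.8,215.2) and within 1–2 mm of the estimate. I'll correct by +0.5/+1.5 mm and go in.

Call:
servo_tool(plan=[[[0.0005,0.0015,0,0,0],[0,0,-0.015,0,0],[0,0,-0.015,0,0],[0,0,-0.01,0,0],[0,0,-0.008,0,0],[0,0,-0.008,0,0],[0,0,-0.008,0,0],[0,0,-0.008,0,0],[0,0,-0.008,0,0],[0,0,0,0,0]]])

```text
time: 7.35
tool_pos: [520.6, 179.3, 226.3]
tcp_rot: [-180.0, 0.1, 20.0]
ft_force: [-0.6, -0.3, -0.1]
finger_gap: 11.7
grip_force: 48.8
```

Call:
servo_tool(plan=[[[0,0,-0.002,0,0],[0,0,-0.002,0,0],[0,0,-0.002,0,0],[0,0,-0.002,0,0],[0,0,-0.002,0,0],[0,0,-0.002,0,0],[0,0,0,0,0]]])

```text
time: 8.05
tool_pos: [521.5, 179.5, 216.2]
tcp_rot: [180.0, -0.0, 20.0]
ft_force: [-0.1, 0.1, 3.4]
finger_gap: 11.8
grip_force: 49.2
```

Call:
servo_tool(plan=[[[0,0,-0.002,0,0],[0,0,-0.002,0,0],[0,0,-0.002,0,0],[0,0,-0.002,0,0],[0,0,0,0,0]]])

```text
time: 8.55
tool_pos: [521.3, 179.4, 207.6]
tcp_rot: [180.0, 0.0, 20.0]
ft_force: [1.1, 0.1, 2.1]
finger_gap: 11.3
grip_force: 49.3
```

Call:
servo_tool(plan=[[[0,0,-0.0015,0,0],[0,0,-0.0015,0,0],[0,0,0,0,0],[0,0,0,0,0]]])

```text
time: 8.95
tool_pos: [521.2, 179.4, 204.6]
tcp_rot: [180.0, 0.0, 20.0]
ft_force: [0.0, -0.1, 2.4]
finger_gap: 11.3
grip_force: 49.3
```

```bash
python3 -c "
from h import *
s=snap('side','s4');t=snap('top','t4');S=sense();print(S['tool_pos'],S['ft_force'])
f=cv2.resize(s['frame'][210:310,260:360],(500,500),interpolation=2);g=cv2.resize(t['frame'][215:315,270:330],(300,500),interpolation=2)
cv2.imwrite('pics/c4.png',np.hstack([f,g]))"
```

```text
[521.19435513 179.39547888 204.63382878] [ 0.58220139 -0.64536046  2.31953375]
```

View pics/c4.png

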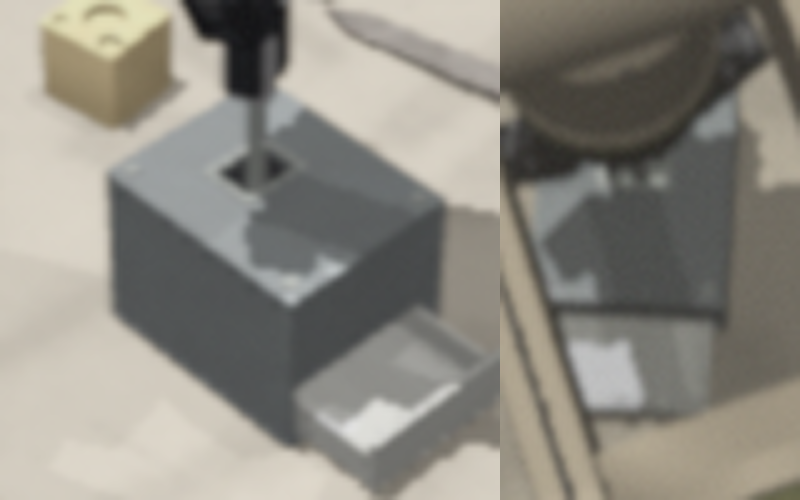

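The side view shows the tray well out, about 90 px against 217 px for the 110 mm box side, so roughly 40 mm. The key is in the slot and not jammed. Next I release and retreat straight up.

Call:
servo_tool(plan=[[[0,0,0,0,0.02],[0,0,0,0,0.03],[0,0,0,0,0.06],[0,0,0,0,0.0854],[0,0,0,0,0.0854],[0,0,0,0,0.0854],[0,0,0,0,0.0854],[0,0,0,0,0.0854],[0,0,0,0,0.0854],[0,0,0,0,0.0854]]])

```text
time: 10.05
tool_pos: [521.3, 179.5, 204.9]
tcp_rot: [-180.0, -0.0, 20.0]
ft_force: [-0.2, 0.2, -0.5]
finger_gap: 85.7
grip_force: 0.0
```

Call:
servo_tool(plan=[[[0,0,0.01,0,0.0854],[0,0,0.02,0,0.0854],[0,0,0.02,0,0.0854],[0,0,0.02,0,0.0854],[0,0,0.03,0,0.0854],[0,0,0.03,0,0.0854],[0,0,0.02,0,0.0854],[0,0,0,0,0.0854],[0,0,0,0,0.0854],[0,0,0,0,0.0854]]])

```text
time: 11.05
tool_pos: [520.8, 179.3, 353.6]
tcp_rot: [-180.0, 0.1, 20.0]
ft_force: [0.4, 1.1, -0.2]
finger_gap: 85.5
grip_force: 0.0
```

```bash
python3 -c "
from h import *
s=snap('side','s5');S=sense();print(S['time'],S['tool_pos'],S['ft_force'],S['finger_gap'])
cv2.imwrite('pics/c5.png',cv2.resize(s['frame'][180:310,250:380],(600,600),interpolation=2))"
```

```text
11.1 [520.77408588 179.31357136 353.36483524] [0.87823983 0.59819672 0.83195158] 85.17446604938281
```

View pics/c5.png

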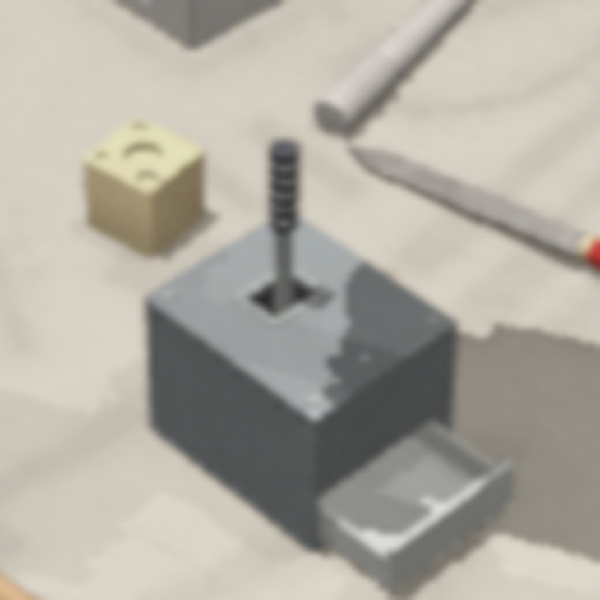

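The key stands in the slot (crop 283,220), the tray is out and the gripper is clear.

```bash
python3 -c "
from bench import r
print(r.hand_in())"
```

```text
the job is handed in; nothing more can be done
None
```

The key is standing in the grey box's slot, the tray is out about 4 cm by the side camera, the gripper is clear, and the job was handed in at about 11 s of the 43 s allowed; no verdict was returned.

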